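# Recharge the shoe freshener drawer with cedar slabs

### The job

Push the front of the white shoe freshener's push-push drawer so that it springs open, and slide every cedar slab that lies on the bench fully home into the drawer, one to a slot, under the bridge at the back. With the slabs in and the drawer still open, press the cap of the spray bottle right down and let it come up again; then push the drawer shut until it latches and check that it stays shut with all the slabs still home. Leave the coin cup, incense plate, door wedge, shoe inserts and earbud case as they are.

Things in the scene. Friction and masses are not known exactly. Their poses are not given: they have to be found in the camera images.
- drawer (a joint): push-push drawer, m: 0 (within 2 mm) shut and latched, 0.140 fully open, -0.011 pushed in to its stop. A damped spring (8 N shut, 7 N open) pushes it out. Each push to -0.009 or deeper, then let go, toggles it: from shut it glides open in about 2 s, following the pusher back; from open it stays shut. A shorter push may not toggle. 18 N or more on the face means it is at the stop.
- drawer_face (a point): centre of the outer face of the drawer's plain plywood front, moving with it, 40 mm above the bench. x points into the unit (the way to push), y to the left, z up. The front is 246 mm wide, 6 to 74 mm above the bench, 16 mm thick. The white unit behind is 250 mm wide, 190 deep, 80 high; its front edge is 28 mm behind this face when shut. The unit is fixed, its place and yaw vary.
- slot0 (a point): where a slab's centre point (slab_mid) lies when the slab is fully home in the left slot; axes as drawer_face; 131 mm behind drawer_face, y +71. Slots are 65 mm wide, 40 deep, 15 high, with 6 mm dividers, under a 5 mm bridge, and end at the tray's back wall. To enter, set a slab flat on the open tray floor, centre about 50 mm in front of this point (-x), and slide it along +x to the wall.
- slot1 (a point): the same for the middle slot (y = 0 in the drawer). The tray floor is 14 mm above the bench, 170 mm long inside and 214 wide, with side walls up to 34 mm above the bench; the 130 mm of it next to the drawer's front are open, then come the slots. The bridge's top is 34 mm above the bench.
- slot2 (a point): the same for the right slot (y = -71 mm in the drawer). Only the drawer's own spring holds it open: a slab pressed hard on the tray floor or against the back wall while it slides drags the drawer in, so carry it 1 or 2 mm clear of the floor.
- nozzle (a joint): the sprung cap of the spray bottle, m: 0 up, 0.008 fully down. It takes 1.4 N to start and 4.6 N to hold right down, and springs back when let go. 0.006 or more counts as pressed.
- nozzle_top (a point): centre of the top of that cap: a black disc 38 mm across, 150 mm above the bench, with a short white spout pointing along the bottle's +y. The amber bottle is 60 mm across, fixed on a square 80 mm steel foot to the right of the unit, in a different place each start.
- slabA_mid (a point): centre point of a cedar slab, 24 mm above its underside; None if absent (two or three are present). Flat, 110 mm (x) by 60 (y) by 12 thick, 60 to 130 g, with a grip rail on top: 50 mm long (x), 14 wide (y), top 48 mm above the underside, its middle at x = -20 mm. The end without the rail (+x) enters the slot first. Hold the rail from above, fingers closing along y.
- slabA: slab A itself, origin at the centre of its underside, axes as slabA_mid
- slabB_mid (a point): the same for another slab like slab A; their places are swapped from start to start.
- slabB: slab B itself, origin at the centre of its underside, axes as slabB_mid
- slabC_mid (a point): the same for another slab like slab A; their places are swapped from start to start.
- slabC: slab C itself, origin at the centre of its underside, axes as slabC_mid
- coin_cup: stainless coin cup, 72 mm across, 75 mm high, to be left alone; origin at the centre of its underside
- incense_plate: round white ceramic incense plate, 110 mm across, 18 mm high, to be left alone; origin at the centre of its underside
- door_wedge: grey plastic door wedge, 115 mm long, 40 mm wide, to 27 mm high, to be left alone; origin at the centre of its underside
- shoe_insert0: foot-shaped cedar shoe insert, about 170 mm long, 72 mm wide, 36 mm high, to be left alone; origin at the centre of its underside
- shoe_insert1: the other shoe insert, the same size, to be left alone; origin at the centre of its underside
- earbud_case: black hard earbud case, 62 x 50 x 26 mm, on top of the white unit, to be left alone; origin at the centre of its underside
Mind the look-alikes: they are no part of the job. What is shaped like the slabC but purple is not meant.

How it is judged:
On the way, in this order (a step that is already met when the one before it is completed fails the run):
1. the drawer has sprung open (value of joint drawer above 0.125 m), for 0.2 s.
2. every slab is fully home in a slot and let go, the drawer open (linear speed of each of slabA, slabB, slabC below 0.02 m/s and contact force between each of slabA, slabB, slabC and the fingers below 0.2 N and value of joint drawer above 0.1 m and x of slabA_mid in the frame of slot1 between -0.007 and 0.005 m and y of slabA_mid in the frame of slot1 between -0.08 and 0.08 m and z of slabA_mid in the frame of slot1 between -0.006 and 0.006 m and x of slabB_mid in the frame of slot1 between -0.007 and 0.005 m and y of slabB_mid in the frame of slot1 between -0.08 and 0.08 m and z of slabB_mid in the frame of slot1 between -0.006 and 0.006 m and x of slabC_mid in the frame of slot1 between -0.007 and 0.005 m and y of slabC_mid in the frame of slot1 between -0.08 and 0.08 m and z of slabC_mid in the frame of slot1 between -0.006 and 0.006 m), for 0.2 s.
3. the spray cap is pressed down with the drawer open and the slabs home (value of joint nozzle above 0.006 m and value of joint drawer above 0.1 m and x of slabA_mid in the frame of slot1 between -0.007 and 0.005 m and y of slabA_mid in the frame of slot1 between -0.08 and 0.08 m and z of slabA_mid in the frame of slot1 between -0.006 and 0.006 m and x of slabB_mid in the frame of slot1 between -0.007 and 0.005 m and y of slabB_mid in the frame of slot1 between -0.08 and 0.08 m and z of slabB_mid in the frame of slot1 between -0.006 and 0.006 m and x of slabC_mid in the frame of slot1 between -0.007 and 0.005 m and y of slabC_mid in the frame of slot1 between -0.08 and 0.08 m and z of slabC_mid in the frame of slot1 between -0.006 and 0.006 m), for 0.05 s.
4. the spray cap has come up again, the drawer still open (value of joint nozzle below 0.002 m and value of joint drawer above 0.1 m), for 0.1 s.
5. the drawer is shut and latched (value of joint drawer between -0.004 and 0.004 m), for 0.3 s.
At the end, for the whole second after the job is handed in: The drawer is latched shut (within 4 mm of its shut position), the spray cap is up, and every slab present is at rest in a slot of the drawer, within 7 mm of fully home along the slot and 6 mm in height (a slot's own sides keep it in line) (all of step 5 and value of joint nozzle below 0.002 m and linear speed of each of slabA, slabB, slabC below 0.02 m/s and x of slabA_mid in the frame of slot1 between -0.007 and 0.005 m and y of slabA_mid in the frame of slot1 between -0.08 and 0.08 m and z of slabA_mid in the frame of slot1 between -0.006 and 0.006 m and x of slabB_mid in the frame of slot1 between -0.007 and 0.005 m and y of slabB_mid in the frame of slot1 between -0.08 and 0.08 m and z of slabB_mid in the frame of slot1 between -0.006 and 0.006 m and x of slabC_mid in the frame of slot1 between -0.007 and 0.005 m and y of slabC_mid in the frame of slot1 between -0.08 and 0.08 m and z of slabC_mid in the frame of slot1 between -0.006 and 0.006 m); the robot touches nothing.
It fails at once if the coin cup, incense plate, door wedge, a shoe insert or the earbud case is moved more than 4 cm (distance of any of coin_cup, incense_plate, door_wedge, shoe_insert0, shoe_insert1, earbud_case from where it was at the start of the episode above 0.04 m).
Of slabA, slabB, slabC only 2 to 3 are there at a start; the rules pass over those that are not, and their reading is None.
At some moment in a run one of slabA, slabB, slabC may be knocked a few centimetres aside while the robot is not near it.
It also fails if it takes over 210 s, if anything falls off the work surface, if the arm or the gripper's body presses on something with over 40 N, if the wrist force passes 120 N, or if a joint passes its speed limit or range.

### The arm

A 6-joint arm with a two-finger parallel gripper is mounted at the origin on the work surface. World frame = base frame: x ahead of the robot, y to its left, z up, the work surface at z = 0. Lengths are in m, angles in rad, forces in N, time in s.
With the tool pointing down it reaches from about 0.3 to 0.825 m from the base axis. Payload 5.4 kg.
Tool frame: the origin (TCP) lies at the very end of the fingers, on their centre line; the grasp point (between the pads) lies 19 mm behind it; z points along the fingers, y is the line along which they close (so a half turn about z gives the same grasp; the last joint's range is limited). The gripper opens to 92 mm and grips with 3 to 60 N. Pads are 20 mm wide; open, the fingers measure 128 mm over their backs; the gripper's body (75 mm by 189 mm) begins 69 mm behind the grasp point.
Start: joints at [-1.426, 0.158, 1.597, -0, 1.386, -0.21], TCP at [0.2, -0.539, 0.215] pointing down, gripper open.
Joint ranges: [-2.91, 2.91], [-0.94, 2.29], [0.18, 2.7], [-1.29, 4.43], [0.17, 2.64], [-3, 3]. Speed limits (rad/s): [2.57, 2.57, 3.14, 3.14, 3.14, 3.14].

### API

Orientations are given as a rotation vector (axis times angle).
In Python, from workcell import bot gives the robot as it stands. Calls block until the motion is done:
- bot.goto(position, orientation): joint-space move of the TCP to a pose.
- bot.line_to(position, rot=None, max_speed=0.15): straight line of the TCP; rot=None keeps the orientation; max_speed is the mean speed in m/s.
- bot.set_joints(angles): joint-space move.
- bot.set_gripper(opening, newtons=None): opening from 0.0 (shut) to 1.0 (fully open); newtons is the grip in N (None keeps the last); returns when the fingers have stopped.
- bot.hold(seconds).
- bot.inverse_kinematics(position, orientation): joint angles nearest the present ones, or None.
- bot.read_camera(name): name is "scene" or "top" or "wrist"; returns a dict with "pixels" (420x560x3 uint8, blue, green, red), "fx", "fy", "cx", "cy" (pixels), "k1" (the pictures are not rectified: a ray, as slopes to the right and down, at radius r is drawn at 1 + k1 r^2 times it, then the intrinsics apply), "R" (3x3) and "t" (3): a world point X has camera coordinates R X + t. Camera axes: x right, y down, z forward; pixel columns grow to the right and rows downward; lengths in m; the calibration is good to about 2 mm. A picture is of the moment at which its call begins. There is no depth.
A pose or a line that the arm cannot do raises bot.MotionError and nothing moves.
- bot.job_done(): hands the job in; it is judged then, once.
Readings, each from a call of its own:
- bot.current_clock(): time.
- bot.current_joints(): joint angles.
- bot.current_joint_vel(): joint speeds.
- bot.current_effort(): joint torques, N m.
- bot.current_ee_pos(): TCP position.
- bot.current_tool_rot(): TCP orientation.
- bot.current_contact_force(): force on the tool from outside, world axes, zero at the start.
- bot.current_ft_torque(): the same for the moment, N m.
- bot.current_opening(): opening from 0.0 (shut) to 1.0 (fully open).
- bot.current_grip_force(): force on a finger pad.
Only numpy, scipy, OpenCV 4.12 (cv2) and the standard library are available. Lean on these libraries where they do the work, as an engineer would, in place of code of your own. Each camera call takes 0.05 s, during which the arm holds its last target. There are 200 camera calls.

## Working session

There is one attempt and no reset: what is moved stays moved. The work goes in short steps, each a Python script; the robot and the scene stay as the last script left them, time stands still between calls to the robot, and variables do not carry over. Pictures are saved under pics/ and viewed, at most 14 in all, crops included, and the job is handed in when it is done.

```bash
ls; mkdir -p pics; python3 - <<'E'
from workcell import bot
import cv2,numpy as np
for n in("scene","top"):
    c=bot.read_camera(n); cv2.imwrite(f"pics/{n}0.png",cv2.resize(c["pixels"],(784,588)))
    R=np.array(c["R"]);print(n,c["fx"],c["fy"],c["cx"],c["cy"],c["k1"],(-R.T@np.array(c["t"])).round(3),R.round(3).tolist())
E
```

```text
pics
scene 524.6866618444576 524.6866618444576 272.76498511600624 212.03953768159838 -0.18333992506064456 [1.664 0.227 0.977] [[-0.17, 0.985, -0.011], [0.607, 0.096, -0.789], [-0.776, -0.141, -0.615]]
top 508.89934573589994 508.89934573589994 273.9436535303528 205.64180367563475 -0.17866514422282895 [ 0.474 -0.     1.874] [[-0.004, -1.0, -0.012], [-0.999, 0.005, -0.042], [0.042, 0.012, -0.999]]
```

View pics/scene0.png

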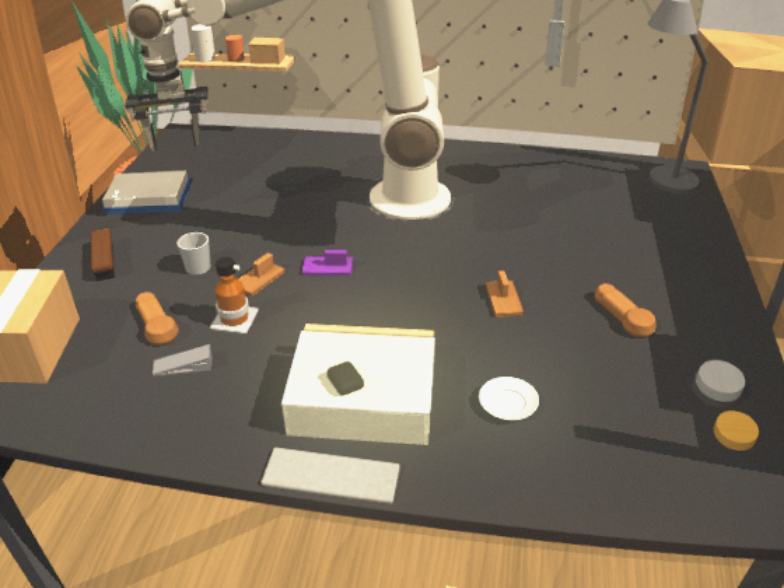

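View pics/top0.png

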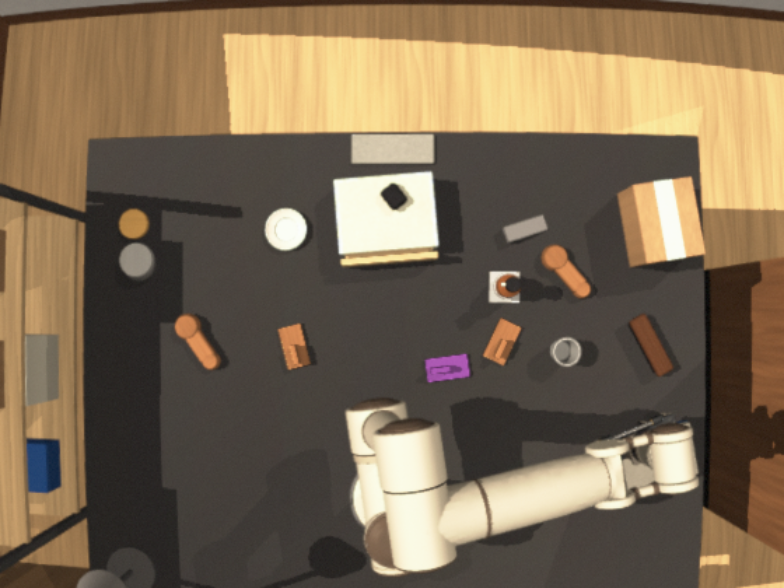

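The two pictures (784-px scale) show what could be mistaken for the cedar slabs:
- **Slabs:** orange blocks with a rail at top (294,346) and (503,342).
- **Purple look-alike:** (447,368), not to be used.
- **Shoe inserts:** (197,340) and (566,270).
- **Brown brush:** (651,345).

The bottle is at (505,286). The drawer's plywood front runs from (342,262) to (437,258), and no third slab is visible. Next come coarse positions, then close crops from the wrist camera.

```bash
cat > h.py <<'E'
from workcell import bot
import cv2,numpy as np
from scipy.spatial.transform import Rotation as Ro
def down(yaw):
    "tool z down; tool x along world yaw"
    c,s=np.cos(yaw),np.sin(yaw)
    return Ro.from_matrix(np.array([[c,s,0],[s,-c,0],[0,0,-1.]])).as_rotvec()
def cam(n,save=None,scale=1.4):
    c=bot.read_camera(n)
    if save: cv2.imwrite(f"pics/{save}.png",cv2.resize(c["pixels"],None,fx=scale,fy=scale,interpolation=cv2.INTER_CUBIC))
    c["R"]=np.array(c["R"]);c["t"]=np.array(c["t"]);return c
def unproj(c,uv,z):
    uv=np.atleast_2d(np.array(uv,float));out=[]
    d=np.c_[(uv[:,0]-c["cx"])/c["fx"],(uv[:,1]-c["cy"])/c["fy"]];p=d.copy()
    for _ in range(20): p=d/(1+c["k1"]*(p**2).sum(1,keepdims=True))
    r=np.c_[p,np.ones(len(p))]@c["R"]; o=-c["R"].T@c["t"]
    return o+r*((z-o[2])/r[:,2])[:,None]
def proj(c,X):
    x=np.atleast_2d(X)@c["R"].T+c["t"];p=x[:,:2]/x[:,2:];p=p*(1+c["k1"]*(p**2).sum(1,keepdims=True))
    return p*[c["fx"],c["fy"]]+[c["cx"],c["cy"]]
def blobs(c,lo,hi,amin=60):
    hsv=cv2.cvtColor(c["pixels"],cv2.COLOR_BGR2HSV);m=cv2.inRange(hsv,lo,hi)
    cs,_=cv2.findContours(m,cv2.RETR_EXTERNAL,cv2.CHAIN_APPROX_NONE)
    return [k for k in cs if cv2.contourArea(k)>amin]
E
python3 - <<'E'
from h import *
c=cam("top")
P={"slabL":(294,346),"slabR":(503,342),"purple":(447,368),"insL":(197,340),"insR":(566,270),"cup":(566,350)}
for k,v in P.items(): print(k,unproj(c,np.array(v)/1.4,.02)[0].round(3))
print("slabL corners",unproj(c,np.array([(279,328),(301,323),(311,362),(289,368)])/1.4,.012).round(3).tolist())
print("slabR corners",unproj(c,np.array([(500,319),(522,328),(506,364),(485,355)])/1.4,.012).round(3).tolist())
print("cap",unproj(c,np.array((510,284))/1.4,.15).round(3))
print("unit",unproj(c,np.array([(334,182),(433,173),(438,247),(339,256)])/1.4,.08).round(3).tolist())
print("front",unproj(c,np.array([(342,263),(437,258)])/1.4,.074).round(3).tolist())
w=cam("wrist"); print((-w["R"].T@w["t"]).round(3),w["R"].round(2).tolist(),w["fx"], bot.current_clock(),bot.current_tool_rot())
print(unproj(w,[[0,0],[559,419]],0).round(2))
E
```

```text
slabL [0.401 0.257 0.02 ]
slabR [ 0.409 -0.289  0.02 ]
purple [ 0.343 -0.142  0.02 ]
insL [0.416 0.516 0.02 ]
insR [ 0.597 -0.458  0.02 ]
cup [ 0.387 -0.455  0.02 ]
slabL corners [[0.448, 0.298, 0.012], [0.461, 0.239, 0.012], [0.359, 0.213, 0.012], [0.343, 0.271, 0.012]]
slabR corners [[0.469, -0.282, 0.012], [0.445, -0.34, 0.012], [0.351, -0.297, 0.012], [0.375, -0.242, 0.012]]
cap [[ 0.555 -0.287  0.15 ]]
unit [[0.82, 0.147, 0.08], [0.842, -0.106, 0.08], [0.652, -0.116, 0.08], [0.631, 0.134, 0.08]]
front [[0.613, 0.127, 0.074], [0.625, -0.114, 0.074]]
[ 0.273 -0.511  0.384] [[0.35, -0.94, -0.0], [-0.9, -0.33, 0.28], [-0.26, -0.1, -0.96]] 301.41690790119986 0.2 [-3.09123914e+00 -5.54205618e-01 -5.49203826e-05]
[[ 0.29 -0.16  0.  ]
 [-0.02 -1.15  0.  ]]
```

```bash
python3 - <<'E'
from h import *
import pickle
D={}
for n,p,y in(("R",(.40,-.285,.26),-.41),("B",(.53,-.28,.33),.0),("F",(.56,0.,.26),.06),("L",(.40,.25,.26),.25)):
    bot.goto(np.array(p),down(y)); bot.hold(.3); D[n]=cam("wrist")
pickle.dump(D,open("w.pkl","wb"))
im=np.vstack([np.hstack([D["L"]["pixels"],D["R"]["pixels"]]),np.hstack([D["F"]["pixels"],D["B"]["pixels"]])])
cv2.imwrite("pics/w1.png",cv2.resize(im,(800,600),interpolation=cv2.INTER_AREA)); print(bot.current_clock())
E
```

```text
5.7417
```

View pics/w1.png

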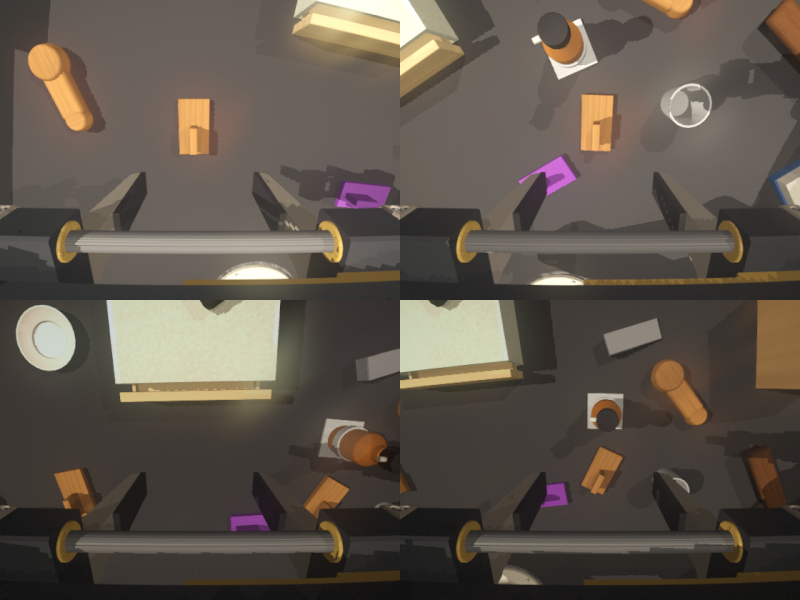

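The mosaic of wrist views shows slab L at (195,127), with its rail toward the robot, and slab R at (597,123). Both are cedar-orange, and the purple one is separate. The drawer front spans (121,397) to (271,393), and the cap is at (607,418) in view B and (554,27) in view R. Next I fit the slab poses and crop the front and the cap.

```bash
cat >> h.py <<'E'
from scipy.optimize import minimize
def box(x0,x1,y0,y1,z0,z1): return np.array([[x,y,z] for x in(x0,x1) for y in(y0,y1) for z in(z0,z1)])
SLAB=[box(-.055,.055,-.03,.03,0,.012),box(-.045,.005,-.007,.007,.012,.048)]
CED=((5,110,60),(18,255,255))
def fit_slab(c,g,z0=0,lohi=CED):
    hsv=cv2.cvtColor(c["pixels"],cv2.COLOR_BGR2HSV);m=cv2.inRange(hsv,*lohi)
    roi=np.zeros_like(m);u=proj(c,[g[0],g[1],z0+.02])[0]
    s=np.linalg.norm(proj(c,[g[0]+.085,g[1],z0+.02])[0]-u)
    cv2.circle(roi,tuple(int(a) for a in u),int(s),255,-1);m&=roi
    def ren(p):
        r=np.zeros((420*3,560*3),np.uint8);C,S=np.cos(p[2]),np.sin(p[2])
        for b in SLAB:
            X=b@np.array([[C,S,0],[-S,C,0],[0,0,1]])+[p[0],p[1],z0]
            cv2.fillConvexPoly(r,cv2.convexHull(((proj(c,X)+.5)*3-.5).round().astype(np.int32)),255)
        return cv2.resize(r,(560,420),interpolation=cv2.INTER_AREA)
    f=lambda p:np.abs(ren(p).astype(float)-m).sum()/255
    g=np.array(g,float)
    for st in(.012,.004):
        sx=np.vstack([g]+[g+d for d in np.diag([st,st,st*10])])
        g=minimize(f,g,method="Nelder-Mead",options=dict(initial_simplex=sx,xatol=1e-5,fatol=.05)).x
    return g,f(g),(m>0).sum()
E
python3 - <<'E'
from h import *
import pickle
D=pickle.load(open("w.pkl","rb"))
print("L",fit_slab(D["L"],(.404,.255,.24)));print("R",fit_slab(D["R"],(.41,-.29,-.41)));print("R in B",fit_slab(D["B"],(.41,-.29,-.41)))
a=D["F"]["pixels"][100:160,150:400]; b=D["B"]["pixels"][115:215,230:350]; r=D["R"]["pixels"][0:100,170:290]
a=cv2.convertScaleAbs(cv2.resize(a,None,fx=3.2,fy=3.2,interpolation=3),alpha=.7); b,r=[cv2.convertScaleAbs(cv2.resize(q,(400,333),interpolation=3),alpha=2.2) for q in(b,r)]
cv2.imwrite("pics/c1.png",np.vstack([a,np.hstack([b,r])]))
E
```

```text
L (array([0.40098603, 0.26122043, 0.24834015]), np.float64(65.0), np.int64(3423))
R (array([ 0.41168047, -0.28444367, -0.45159668]), np.float64(59.0), np.int64(3468))
R in B (array([ 0.41103292, -0.28444785, -0.44474083]), np.float64(52.98823529411764), np.int64(2222))
```

View pics/c1.png

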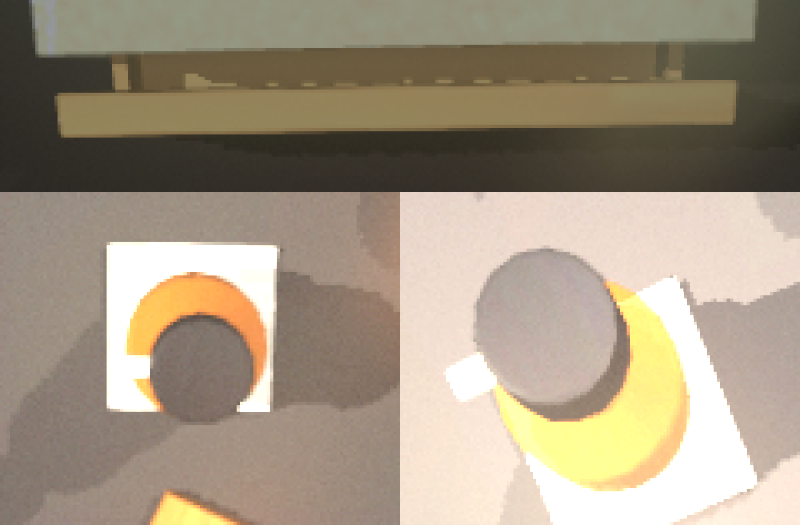

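The crop shows the plywood top face, with its outer edge from (62,136) to (735,124) in the 3.2x crop. The cap disc is at (202,176) in the left inset and (146,133) in the right inset, both at 3.33x.

```bash
python3 - <<'E'
from h import *
import pickle
D=pickle.load(open("w.pkl","rb"))
f=lambda l:np.array(l)/3.2+[150,100]-.34
q=unproj(D["F"],f([(57,94),(736,81),(735,124),(62,136)]),.074);print(q.round(4).tolist())
u=unproj(D["F"],f([(40,56),(755,40)]),.08);print("unit front edge",u.round(4).tolist())
m=(q[2]+q[3])/2; yaws=[np.arctan2(a[0]-b[0],-(a[0]*0+a[1]-b[1])*-1) for a,b in((q[0],q[1]),(q[3],q[2]),(u[0],u[1]))]
print("face centre",m,"yaw",[round(-y,4) for y in yaws])
print("cap",unproj(D["B"],[290.3,167.5],.15),unproj(D["R"],[213.5,39.6],.15))
E
```

```text
[[0.6244, 0.1317, 0.074], [0.643, -0.1112, 0.074], [0.628, -0.113, 0.074], [0.6097, 0.1305, 0.074]]
unit front edge [[0.6373, 0.1351, 0.08], [0.6571, -0.1139, 0.08]]
face centre [0.61883428 0.00871272 0.074     ] yaw [np.float64(0.0762), np.float64(0.0751), np.float64(0.0791)]
cap [[ 0.55699616 -0.29300327  0.15      ]] [[ 0.55562639 -0.29335019  0.15      ]]
```

```bash
cat >> h.py <<'E'
YAW=.077; AX=np.array([np.cos(YAW),np.sin(YAW),0]); AY=np.array([-np.sin(YAW),np.cos(YAW),0]); FACE=np.array([.6188,.0087,0])
def dp(x,y,z): "drawer frame (shut face) -> world"; return FACE+AX*x+AY*y+[0,0,z]
def ind(p): d=np.array(p)-FACE; return np.array([d@AX,d@AY,d[2]])
def F(): return np.array(bot.current_contact_force())@AX
def push(start,end,z,limit,step=.0015):
    x=start
    while x<end:
        x+=step; bot.line_to(dp(x,0,z),max_speed=.03)
        f=F()
        if abs(f)>limit: break
    print("push end",x,f,"tcp",ind(bot.current_ee_pos()).round(4)); return x
E
python3 - <<'E'
from h import *
bot.set_gripper(0.)
bot.goto(dp(-.06,0,.2),down(YAW)); bot.line_to(dp(-.06,0,.038)); print("F0",F())
bot.line_to(dp(-.016,0,.038),max_speed=.08);print(F())
x=push(-.016,.012,.038,20)
bot.hold(.2); print(F(),ind(bot.current_ee_pos()).round(4))
bot.line_to(dp(-.18,0,.038),max_speed=.06)
bot.hold(.8); bot.line_to(dp(-.2,0,.26)); bot.goto(dp(-.09,0,.3),down(YAW)); bot.hold(.2);cam("wrist","open",1.4); print(bot.current_clock())
E
```

```text
F0 0.059021052091883776
-0.529669285140282
push end 0.007999999999999997 -23.93639182035693 tcp [0.002  0.0001 0.0377]
-24.11291850439086 [0.0021 0.0001 0.0377]
20.8833
```

View pics/open.png

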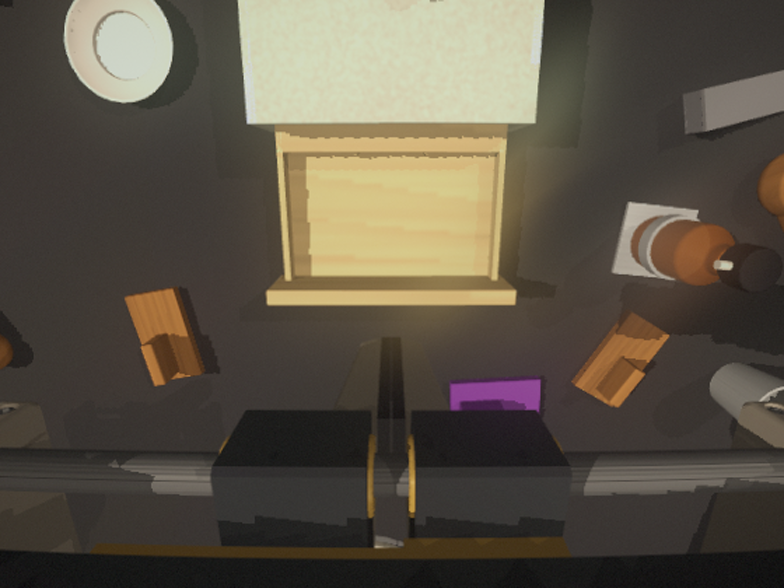

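The drawer is open. Its tray spans about x 285–500 and y 152–278 px, the front's outer edge runs from (267,304) to (516,303), and both slabs are unmoved. I'll check the drawer's lateral position, then pick slab L, verifying its pose from hover first.

```bash
cat >> h.py <<'E'
GZ=.024
def pick(g):
    "hover, re-measure, grasp and lift; g = x,y,yaw guess"
    h=lambda p,z:np.array([p[0]-.02*np.cos(p[2]),p[1]-.02*np.sin(p[2]),z])
    bot.set_gripper(.6)
    bot.goto(h(g,.24),down(g[2])); bot.hold(.3)
    p,e,n=fit_slab(cam("wrist"),g); print("slab",p.round(4),e,n)
    bot.goto(h(p,.14),down(p[2])); bot.hold(.2)
    p,e,n=fit_slab(cam("wrist"),p); print("slab",p.round(4),e,n)
    assert np.hypot(*(p-g)[:2])<.06 and e<.1*n
    bot.line_to(h(p,GZ),down(p[2])); bot.set_gripper(0.,20); print("grip",bot.current_opening(),bot.current_grip_force())
    bot.line_to(h(p,.2)); print("grip",bot.current_opening(),bot.current_grip_force()); return p
E
python3 - <<'E'
from h import *
c=cam("wrist")
f=lambda l:np.array(l)/1.4-.15
for n,uv,z in(("face edge",[(267,304),(516,303)],.074),("unit",[(247,124),(537,124)],.08),("wall tops inner near bridge",[(289,153),(498,151)],.034),("bridge front",[(290,153),(497,151)],.034)):
    print(n,[ind(a).round(4).tolist() for a in unproj(c,f(uv),z)])
pick((.401,.2612,.248))
bot.goto(dp(-.2,.071,.2),down(YAW)); bot.goto(dp(-.14+.131-.05-.02,.071,.11),down(YAW)); bot.hold(.3); cam("wrist","ins1"); print(bot.current_clock(),ind(bot.current_ee_pos()))
E
```

```text
face edge [[-0.1377, 0.1227, 0.074], [-0.1369, -0.123, 0.074]]
unit [[0.0282, 0.1253, 0.08], [0.028, -0.1268, 0.08]]
wall tops inner near bridge [[0.0057, 0.1007, 0.034], [0.0074, -0.1053, 0.034]]
bridge front [[0.0057, 0.0997, 0.034], [0.0074, -0.1043, 0.034]]
slab [0.4009 0.2613 0.2458] 78.0 3859
slab [0.4014 0.2613 0.245 ] 409.89019607843136 6806
grip 0.1498783581512305 20.00003546476364
grip 0.14882471592426452 19.999748468399048
28.8333 [-0.07888893  0.07095146  0.11105193]
```

View pics/ins1.png

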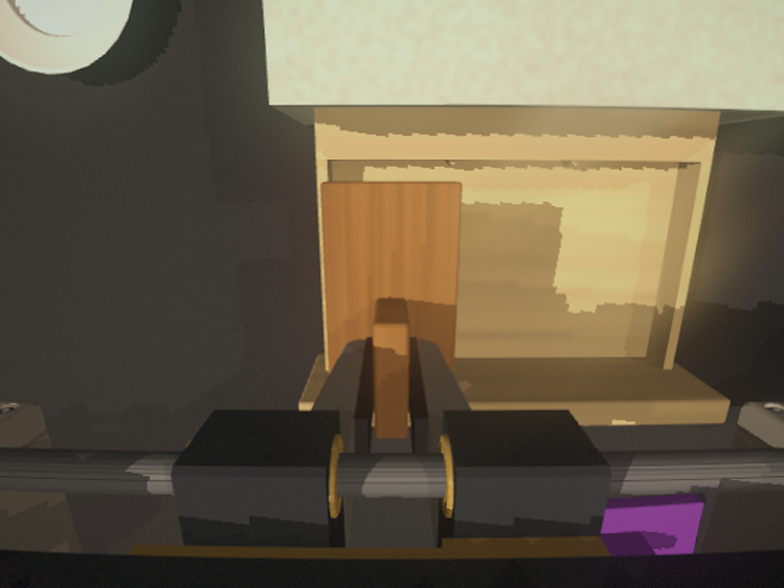

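The view shows slab L held straight over the left bay: slab edges at x 321–461, tray wall at 328, aligned with the tray. I'll lower it and slide it in under force watch.

```bash
cat >> h.py <<'E'
def insert(y):
    x0=-.14+.131-.02
    bot.line_to(dp(x0-.05,y,.06),max_speed=.08); f0=np.array(bot.current_contact_force())
    z=.0
    for z in(.048,.043,GZ+.0155):
        bot.line_to(dp(x0-.05,y,z),max_speed=.04); fz=np.array(bot.current_contact_force())-f0
        print("z",z,fz.round(2))
        if fz[2]>2: bot.line_to(dp(x0-.05,y,z+.0015));z+=.0015;break
    for x in list(np.arange(-.04,-.009,.01))+list(np.arange(-.008,.0045,.0015)):
        bot.line_to(dp(x0+x,y,z),max_speed=.05); f=(np.array(bot.current_contact_force())-f0)
        fl=f@AX
        if abs(fl)>3.5: break
    print("slide",x,"f",(fl,f@AY,f[2]),ind(bot.current_ee_pos()).round(4))
    return x
E
python3 - <<'E'
from h import *
insert(.071); cam("wrist","ins2"); print(bot.current_clock())
E
```

```text
z 0.048 [-0.34  1.3   0.48]
z 0.043 [ 0.27  1.37 -0.68]
z 0.0395 [ 0.25 -0.29 -0.64]
slide 0.002499999999999997 f (np.float64(-5.626362229104225), np.float64(0.3793117206128316), np.float64(2.2334826486220973)) [-0.0276  0.0711  0.0391]
34.0333
```

View pics/ins2.png

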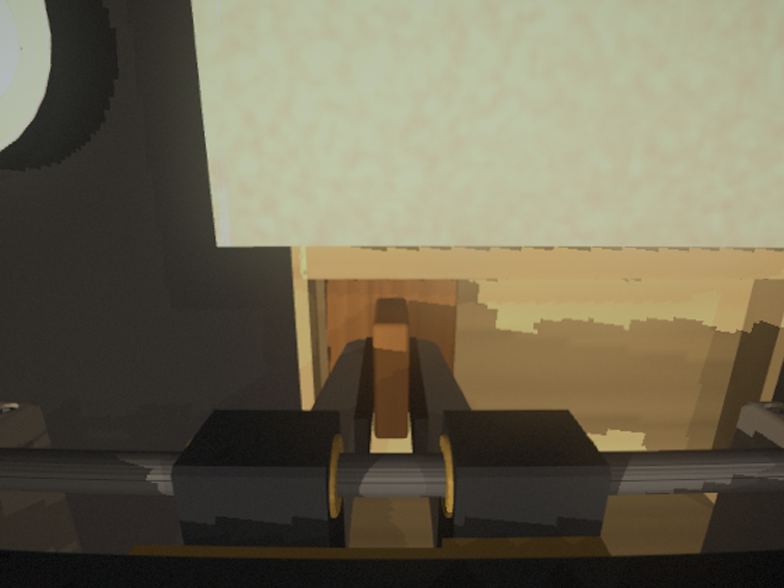

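The slab is under the bridge against the wall: contact came at the expected depth, with a 5.6 N stop. Now I release it and fetch slab R.

```bash
python3 - <<'E'
from h import *
p=ind(bot.current_ee_pos())
bot.set_gripper(.4); bot.line_to(dp(p[0],.071,.12),max_speed=.08); bot.line_to(dp(-.12,.04,.25)); bot.hold(.2)
cam("wrist","home1")
pick((.4115,-.2845,-.448))
bot.goto(dp(-.2,-.03,.2),down(YAW)); bot.goto(dp(-.079,0,.11),down(YAW)); bot.hold(.3); cam("wrist","ins3"); print(bot.current_clock())
a,b=cv2.imread("pics/home1.png"),cv2.imread("pics/ins3.png"); cv2.imwrite("pics/m3.png",cv2.resize(np.hstack([a,b]),(800,300),interpolation=3))
E
```

```text
slab [ 0.412  -0.2846 -0.4544] 68.89019607843137 3871
slab [ 0.4119 -0.2847 -0.4503] 864.8941176470588 7250Traceback (most recent call last):
  File "<stdin>", line 5, in <module>
  File "h.py", line 66, in pick
    assert np.hypot(*(p-g)[:2])<.06 and e<.1*n
           ^^^^^^^^^^^^^^^^^^^^^^^^^^^^^^^^^^^
AssertionError
```

The two fits agree to 0.1 mm. The larger residual is only the fingers covering part of the slab at close range, so I'll relax that check.

```bash
sed -i 's/e<.1\*n/e<.15*n/' h.py; python3 - <<'E'
from h import *
pick((.4119,-.2846,-.452))
bot.goto(dp(-.2,-.03,.2),down(YAW)); bot.goto(dp(-.079,0,.11),down(YAW)); bot.hold(.3); cam("wrist","ins3"); print(bot.current_clock())
a,b=cv2.imread("pics/home1.png"),cv2.imread("pics/ins3.png"); cv2.imwrite("pics/m3.png",cv2.resize(np.hstack([a,b]),(800,300),interpolation=3))
E
```

```text
slab [ 0.412  -0.2845 -0.4482] 81.99607843137255 3872
slab [ 0.4118 -0.2847 -0.4471] 851.2235294117647 7262
grip 0.15251682364842345 20.00004082918167
grip 0.14931147253308738 19.99963402748108
46.6917
```

View pics/m3.png

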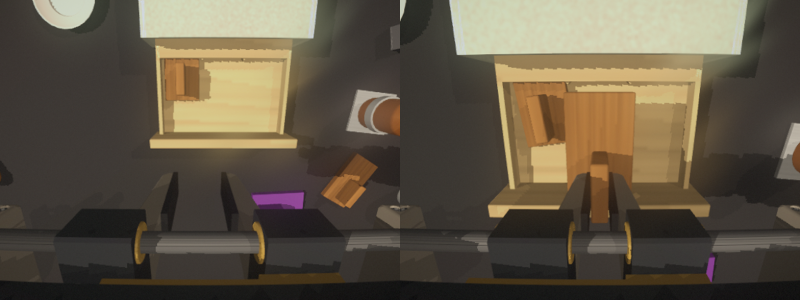

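Left half: slab L was home. Right half: it has since been knocked askew, with its rail now at (540,120) and turned. Slab R therefore goes into the right-hand slot, clear of it, and I'll re-seat slab L afterwards.

```bash
python3 - <<'E'
from h import *
bot.line_to(dp(-.079,-.071,.11)); insert(-.071)
p=ind(bot.current_ee_pos())
bot.set_gripper(.36); bot.line_to(dp(p[0],-.071,.12),max_speed=.08); bot.line_to(dp(-.1,.03,.22)); bot.hold(.3)
c=cam("wrist","chk"); print(bot.current_clock())
import pickle; pickle.dump(c,open("c.pkl","wb"))
E
```

```text
z 0.048 [ 0.52  0.42 -1.1 ]
z 0.043 [ 0.03 -0.26 -1.29]
z 0.0395 [-0.15 -0.08 -0.8 ]
slide 0.002499999999999997 f (np.float64(-5.693319236027667), np.float64(-1.4209315430210188), np.float64(1.5781002821645975)) [-0.028  -0.0709  0.0391]
55.65
```

View pics/chk.png

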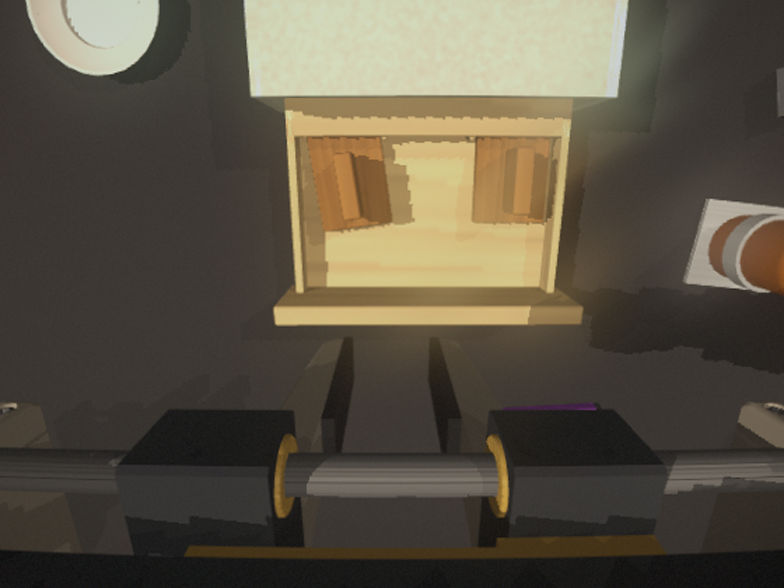

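Slab R is home at (513,180). Slab L is askew, with rear corners at about (323,231) and (392,221) and its left edge starting at (308,138). Now I compute its pose.

```bash
python3 - <<'E'
from h import *
import pickle
c=pickle.load(open("c.pkl","rb"))
def P(l,z): return np.array([ind(a)[:2] for a in unproj(c,np.array(l)/1.4-.15,z)])
q=P([(323,231),(392,221),(308,138),(384,137)],.026);print(q.round(4).tolist())
ry=q[1]-q[0]; yaw=np.arctan2(ry[0],-ry[1]); lx=q[2]-q[0]; rx=q[3]-q[1]
print("yaw",yaw,np.arctan2(lx[1],lx[0]),np.arctan2(rx[1],rx[0]),"width",np.hypot(*ry))
r=P([(473,222),(548,222)],.026);print("R rear",r.round(4).tolist(),"want x",-.14+.131-.055)
im=cv2.convertScaleAbs(cv2.resize(c["pixels"][85:175,205:405],(800,360),interpolation=3),alpha=1.3)
for cx,cy,a,rail in((-.0265,.062,.18,1),):
    pass
cv2.imwrite("pics/z.png",im)
E
```

```text
[[-0.0708, 0.0886], [-0.0623, 0.0291], [0.0052, 0.0976], [0.0057, 0.0356]]
yaw 0.14093863458267383 0.11781976535658424 0.0950807360189133 width 0.06006260318794351
R rear [[-0.0632, -0.0403], [-0.063, -0.1051]] want x -0.064
```

View pics/z.png

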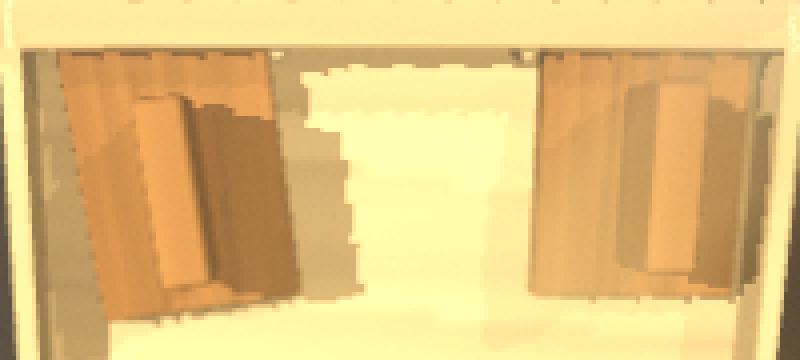

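```bash
cat >> h.py <<'E'
def slide_in(y,z,f0,start=-.04):
    x0=-.14+.131-.02
    for x in list(np.arange(start,-.009,.01))+list(np.arange(-.008,.0045,.0015)):
        bot.line_to(dp(x0+x,y,z),max_speed=.05); f=(np.array(bot.current_contact_force())-f0)
        if abs(f@AX)>3.5: break
    print("slide",x,"f",(f@AX,f@AY,f[2]),ind(bot.current_ee_pos()).round(4))
E
python3 - <<'E'
from h import *
import pickle
c=pickle.load(open("c.pkl","rb"))
e=[ind(a)[:2] for a in unproj(c,np.array([(160,97),(185,288)])/4+[205,85],.062)];m=(e[0]+e[1])/2;d=e[0]-e[1];a=np.arctan2(d[1],d[0])
print("rail mid",m,"len",np.hypot(*d),"yaw",a)
a=.12; x0=-.029
bot.goto(dp(m[0],m[1],.12),down(YAW+a)); bot.line_to(dp(m[0],m[1],.040),max_speed=.08); f0=np.array(bot.current_contact_force())
bot.set_gripper(0.,20); print("grip",bot.current_opening(),bot.current_grip_force())
z=.0412
bot.line_to(dp(m[0],m[1],z),max_speed=.02)
bot.line_to(dp(x0-.05,m[1],z),max_speed=.05); print("pull",(np.array(bot.current_contact_force())-f0).round(2))
bot.line_to(dp(x0-.05,.071,z),down(YAW),max_speed=.04); print("turn",(np.array(bot.current_contact_force())-f0).round(2))
cam("wrist","re"); slide_in(.071,z-.0005,f0)
p=ind(bot.current_ee_pos())
bot.set_gripper(.36); bot.line_to(dp(p[0],.071,.12),max_speed=.08); bot.line_to(dp(-.1,.0,.22)); bot.hold(.3)
c=cam("wrist","chk2"); print(bot.current_clock())
E
```

```text
rail mid [-0.03286605  0.06269685] len 0.04948470918736654 yaw 0.10617622366144618
grip 0.15310741401265862 19.931236803531647
pull [ 0.12 -0.25 -1.24]
turn [ 0.58  0.69 -0.84]
slide 0.002499999999999997 f (np.float64(-6.80459881019104), np.float64(0.6881100111377527), np.float64(3.428101112708154)) [-0.028   0.0712  0.0405]
65.9833
```

View pics/chk2.png

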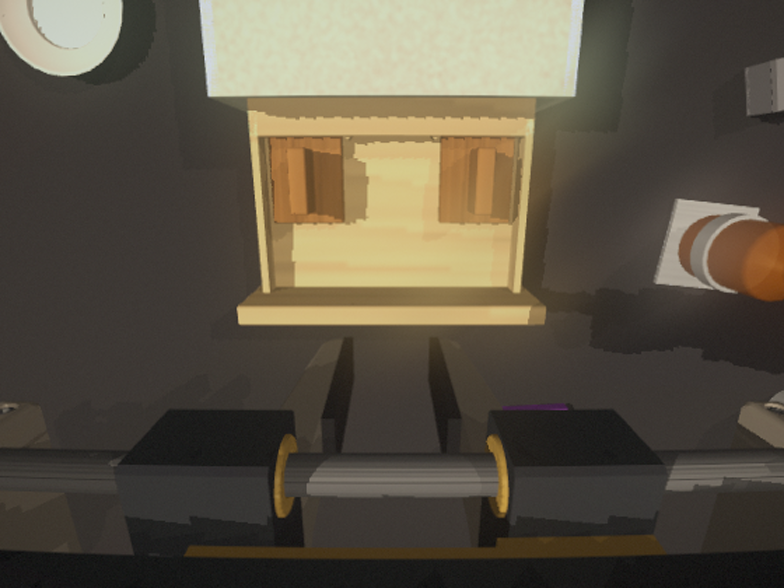

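Both slabs are straight and home, with rear edges level at row 222. Next, the spray cap.

```bash
python3 - <<'E'
from h import *
P=np.array([.5563,-.2932,0])
bot.set_gripper(0.)
bot.line_to(dp(-.1,-.0,.28)); bot.goto(P+[0,0,.22],down(-.2)); bot.line_to(P+[0,0,.156],max_speed=.06); f0=np.array(bot.current_contact_force())
z=.156
while z>.134:
    z-=.001; bot.line_to(P+[0,0,z],max_speed=.03); fz=(np.array(bot.current_contact_force())-f0)[2]; print(round(z,4),round(fz,2),end="; ")
    if fz>9: break
bot.hold(.2); print("tcp",bot.current_ee_pos()); 
bot.line_to(P+[0,0,.17],max_speed=.05); bot.hold(.3); bot.line_to(P+[0,0,.26])
bot.goto(dp(-.2,0,.26),down(YAW)); bot.hold(.2); cam("wrist","chk3"); c=cam("top")
for k in blobs(c,*CED): 
    u=k.reshape(-1,2).mean(0); print(u.round(),unproj(c,u,.02)[0][:2].round(3),cv2.contourArea(k))
print(bot.current_clock())
E
```

```text
0.155 -0.84; 0.154 0.31; 0.153 0.19; 0.152 -0.17; 0.151 -1.07; 0.15 1.28; 0.149 0.47; 0.148 2.43; 0.147 2.83; 0.146 2.35; 0.145 2.29; 0.144 3.89; 0.143 3.53; 0.142 5.47; 0.141 8.64; 0.14 13.09; tcp [ 0.55655185 -0.29337527  0.14222398]
[ 36. 401.] [-0.209  0.954] 1767.5
[465. 246.] [ 0.398 -0.688] 556.0
[141. 243.] [0.416 0.516] 595.0
[361. 204.] [ 0.555 -0.298] 87.0
[275. 196.] [0.586 0.017] 826.5
[278. 180.] [0.644 0.007] 73.0
[404. 193.] [ 0.597 -0.457] 602.5
[ 95. 160.] [0.729 0.696] 366.0
[ 27. 265.] [0.327 0.972] 13608.0
[458. 161.] [ 0.716 -0.667] 1413.5
[368. 109.] [ 0.909 -0.33 ] 55536.5
77.025
```

View pics/chk3.png

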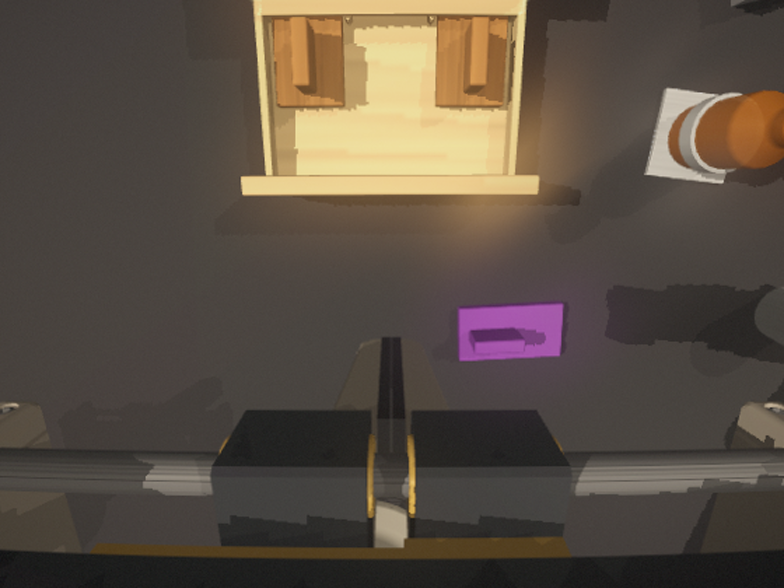

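The cap bottomed at 13 N and has been released. Both slabs are still home, with rear edges at row 105. Now I push the drawer shut.

```bash
python3 - <<'E'
from h import *
bot.line_to(dp(-.2,0,.038),max_speed=.12); bot.line_to(dp(-.16,0,.038),max_speed=.05); print(F())
bot.line_to(dp(-.02,0,.038),max_speed=.05); print(F())
push(-.02,.014,.038,21); bot.hold(.3); print(F())
bot.line_to(dp(-.06,0,.038),max_speed=.05); bot.line_to(dp(-.12,0,.2)); bot.hold(.5); bot.goto(dp(-.06,0,.26),down(YAW)); bot.hold(1.)
c=cam("wrist","shut"); print(bot.current_clock(),F())
E
```

```text
-0.09474840156841538
-8.34540234378544
push end 0.008499999999999999 -25.41286737088851 tcp [0.002  0.0003 0.0373]
-24.533221690128418
92.775 0.6162575459111321
```

View pics/shut.png

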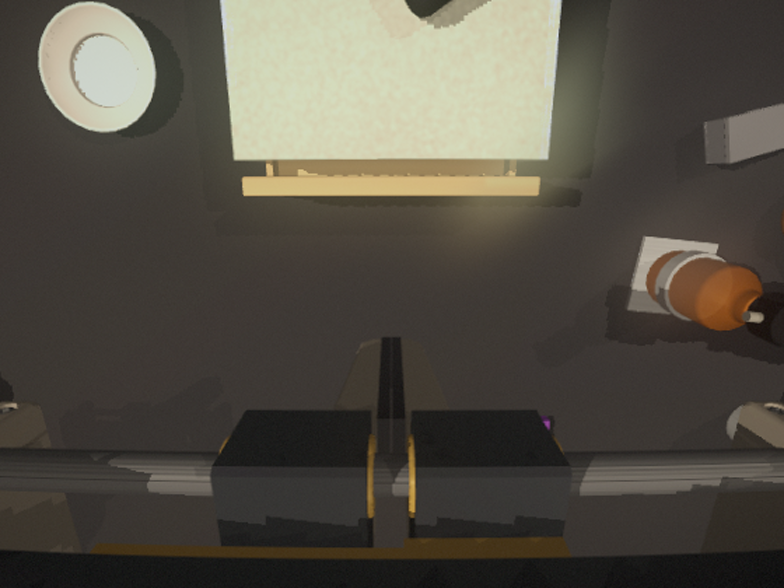

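The drawer front sits at row 186, right at the unit as at the start, so it is latched and has stayed shut. Handing in.

```bash
python3 -c "
from h import *
c=cam('wrist');print(bot.current_clock(),[ind(a).round(4).tolist() for a in unproj(c,np.array([(243,195),(539,195)])/1.4,.074)])
print(bot.job_done())"
```

```text
92.825 [[0.0003, 0.1225, 0.074], [0.0001, -0.1225, 0.074]]
the job is handed in; nothing more can be done
None
```

I handed the job in at about 93 s: both cedar slabs were home when last seen, just before the drawer closed; the spray cap was pressed to its stop and released, and the drawer is latched shut to within about 1 mm by camera. Slab L was knocked askew partway through, so I re-seated it.

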